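# Make up the terrace tray and the tea box

## Task

Make up this evening's two kits from the things standing on the counter. On the three-cell wooden tray for the terrace, the pepper mill stands in the middle cell, with the harissa dish and the low salt pot in the two end cells, one each, whichever way round; in the open clip box, the square tea caddy goes in the larger compartment and the tall sugar shaker in the smaller. Stand each upright on the floor of its compartment, set it down rather than dropping it, and leave the brass mortar, the egg cup and the pastry ring where they are.

Things in the scene. Friction and masses are not known exactly. Their poses are not given: they have to be found in the camera images.
- tray: Shallow wooden tray, fixed, three equal cells in a row along its x axis; 252 x 96 mm outside, 18 mm high. Origin: centre of underside, z up. Cell floor 6 mm above the origin; walls and dividers 12 mm above the floor. Each cell 76 mm (x) by 80 mm (y); centres at x = -80, 0, +80 mm, y = 0. Outer walls 8 mm, dividers 4 mm thick.
- lunchbox: Shallow white plastic clip box, lid off, fixed, one divider across its x axis; 148 x 86 mm outside, 34 mm high. Origin: centre of underside, z up. Inner floor 4 mm above the origin, walls and divider 30 mm above the floor. Larger compartment 80 (x) by 80 mm, centre x = -31 mm; smaller 58 (x) by 80 mm, centre x = +42 mm; both y = 0. Walls 3 mm, divider 4 mm.
- mill: Turned dark-wood pepper mill, round, standing upright, 94 mm high with its small steel button: foot 48 mm wide up to 18 mm, waist 30 mm at 30 mm, then a straight-sided head 40 mm wide from 44 to 86 mm. About 140 g. Origin: centre of the underside, z up.
- harissa_dish: Empty white ceramic harissa dish, open, round and nearly straight-sided, 56 mm across, 40 mm high, wall 4 mm; foot 52 mm. About 150 g. Origin: centre of the underside, z up.
- salt_pot: Low round salt pot of bare terracotta with a flat cork top: body 50 mm across up to 38 mm, cork 47 mm across up to 45 mm. About 160 g. Origin: centre of the underside, z up.
- sugar_shaker: Tall slim steel sugar shaker, round, 36 mm across, 90 mm high, straight up to 82 mm, then a bevelled pierced top. About 120 g. Origin: centre of the underside, z up.
- tea_caddy: Square aluminium tea caddy, 52 x 52 mm, 75 mm high, with a dark round disc (40 mm) on its top. About 140 g. Origin: centre of the underside, z up, x and y square to its faces.
- mortar: Small brass mortar, open and round, 60 mm across at the rim, 58 mm high. Belongs to neither kit. Origin: centre of the underside.
- egg_cup: White ceramic egg cup on a stem, 48 mm across at the rim, 58 mm high. Belongs to neither kit. Origin: centre of the underside.
- pastry_ring: Thin steel pastry ring lying flat, 68 mm across outside, 62 mm inside, 30 mm high. Belongs to neither kit. Origin: centre of the underside.
Mind the look-alikes: they are no part of the job. What is shaped like the salt_pot but green is not meant.

How it is judged:
At the end, for the whole second after the job is handed in: Each of the five stands in its compartment (from the centre along/across: tray items 16/18 mm, caddy 17/18, shaker 14/24), dish and pot in different end cells, on its floor to 4 mm, upright to 0.1 rad, at rest; mortar, egg cup and ring within 25 mm of their start (x of mill in the frame of tray between -0.016 and 0.016 m and y of mill in the frame of tray between -0.018 and 0.018 m and ((x of harissa_dish in the frame of tray between -0.096 and -0.064 m and y of harissa_dish in the frame of tray between -0.018 and 0.018 m) or (x of harissa_dish in the frame of tray between 0.064 and 0.096 m and y of harissa_dish in the frame of tray between -0.018 and 0.018 m)) and ((x of salt_pot in the frame of tray between -0.096 and -0.064 m and y of salt_pot in the frame of tray between -0.018 and 0.018 m) or (x of salt_pot in the frame of tray between 0.064 and 0.096 m and y of salt_pot in the frame of tray between -0.018 and 0.018 m)) and x of tea_caddy in the frame of lunchbox between -0.048 and -0.014 m and y of tea_caddy in the frame of lunchbox between -0.018 and 0.018 m and x of sugar_shaker in the frame of lunchbox between 0.028 and 0.056 m and y of sugar_shaker in the frame of lunchbox between -0.024 and 0.024 m and z of mill in the frame of tray between 0.002 and 0.01 m and angle between each of mill, harissa_dish, salt_pot, sugar_shaker, tea_caddy's own z axis and vertical below 0.1 rad and linear speed of each of mill, harissa_dish, salt_pot, sugar_shaker, tea_caddy below 0.02 m/s and z of harissa_dish in the frame of tray between 0.002 and 0.01 m and z of salt_pot in the frame of tray between 0.002 and 0.01 m and z of sugar_shaker in the frame of lunchbox between 0 and 0.008 m and z of tea_caddy in the frame of lunchbox between 0 and 0.008 m and distance of each of mortar, egg_cup, pastry_ring from where it was at the start of the episode below 0.025 m); the robot touches nothing.
It fails at once if the mortar, egg cup or pastry ring is pushed more than 25 mm or tipped over (distance of any of mortar, egg_cup, pastry_ring from where it was at the start of the episode above 0.025 m or angle between any of mortar, egg_cup, pastry_ring's own z axis and vertical above 0.5 rad).
It fails at once if one of the five things is dropped (moves faster than 0.8 m/s with no finger on it: a fall of about 33 mm) ((linear speed of mill above 0.8 m/s and contact force between the fingers and mill below 0.05 N) or (linear speed of harissa_dish above 0.8 m/s and contact force between the fingers and harissa_dish below 0.05 N) or (linear speed of salt_pot above 0.8 m/s and contact force between the fingers and salt_pot below 0.05 N) or (linear speed of sugar_shaker above 0.8 m/s and contact force between the fingers and sugar_shaker below 0.05 N) or (linear speed of tea_caddy above 0.8 m/s and contact force between the fingers and tea_caddy below 0.05 N)).
It also fails if it takes over 128 s, if anything falls off the work surface, if the arm or the gripper's body presses on something with over 40 N, if the wrist force passes 120 N, or if a joint passes its speed limit or range.

## Robot

A 6-joint arm with a two-finger parallel gripper is mounted at the origin on the work surface. World frame = base frame: x ahead of the robot, y to its left, z up, the work surface at z = 0. Lengths are in m, angles in rad, forces in N, time in s.
With the tool pointing down it reaches from about 0.375 to 0.9 m from the base axis. Payload 3.1 kg.
Tool frame: the origin (TCP) lies on the centre line of the jaws, within the pads' length; the fingertips stand 22 mm ahead of it and the grasp point (between the pads) lies 3 mm ahead of it; z points along the fingers, y is the line along which they close (so a half turn about z gives the same grasp; the last joint's range is limited). The gripper opens to 85 mm and grips with 20 to 120 N. Pads are 22 mm wide; open, the fingers measure 114 mm over their backs; the gripper's body (76 mm by 85 mm) begins 54 mm behind the grasp point. The pads swing forward as they close: fully open they stand 13 mm farther back than shut.
Start: joints at [-1.486, 0.527, 1.433, -0, 1.181, -0.178], TCP at [0.163, -0.603, 0.253] pointing down, gripper open.
Joint ranges: [-3.08, 3.08], [-0.75, 2.2], [0.22, 2.44], [-1.43, 4.57], [0, 2.65], [-2.85, 2.85]. Speed limits (rad/s): [2.79, 2.79, 3.14, 3.14, 3.14, 3.14].

## Interface

Orientations are given as a unit quaternion [x, y, z, w].
In Python, from station import sense, eyes, job gives the robot as it stands.
- The arm moves only by the tool send_path, called by a JSON object that holds its "fn" and its "kwargs". Schema: {"type":"object","properties":{"steps":{"type":"array","items":{"type":"number"},"minItems":5,"maxItems":100},"grip_force":{"type":"number"},"only":{"type":"string"},"quiet":{"type":"boolean"},"lines":{"type":"string"}},"required":["steps"],"additionalProperties":false}. steps is one flat list of numbers that holds 1 to 20 rows one after another, with no inner brackets; each row has 5 numbers: dx, dy, dz in m, then a turn about the tool's z in rad, then the opening from 0.0 (shut) to 1.0 (fully open); each row is the pose to reach, as a shift and turn from the pose commanded when the call began, along the tool's axes at that moment; what a row does not reach only later rows make up. A row lasts 1/10 s, in which the tool goes at most 0.05 m and 0.15 rad, less where a joint would pass 70% of its speed; a pose out of reach is approached as far as the arm can. The fingers move at their own pace and stop on an object; grip_force is the grip in N (left out, the last holds). Time passes only in rows, so rows that do not move let the fingers close. The tool returns the time, the measured TCP pose, the force, the opening and the grip force at its end. only (a regular expression) keeps the lines of the reply that match it, lines (a string "A,B") keeps lines A to B, and quiet returns only ok. Input that does not fit is refused with a message, and nothing moves.
- sense(): the state, without advancing time (a new reading comes with each control period).
- eyes.snapshot(name): name is "scene" or "top"; returns a dict with "pixels" (420x560x3 uint8, red, green, blue), "range_z" (420x560 float32, m along the optical axis (not along the pixel's ray), 0 where there is no reading), "fov_y" (degrees; the focal length in pixels is half the picture's height over the tangent of half this angle, whatever the lens; pixels are square), "cx", "cy" (the principal point, pixels), "R" (3x3) and "t" (3): a world point X has camera coordinates R X + t. Camera axes: x right, y down, z forward; pixel columns grow to the right and rows downward; lengths in m; the calibration is good to about 2 mm. A picture is of the moment at which its call begins.
- job.sign_off(): hands the job in; it is judged then, once.
The state is a dict: "t": time; "q": joint angles; "qd": joint speeds; "tau": joint torques, N m; "tcp_pos": TCP position; "tool_rot": TCP orientation; "force": force on the tool from outside, world axes, zero at the start; "ft_torque": the same for the moment, N m; "finger_gap": opening from 0.0 (shut) to 1.0 (fully open); "gripper_force": force on a finger pad.
Only numpy, scipy, OpenCV 4.12 (cv2) and the standard library are available. Lean on these libraries where they do the work, as an engineer would, in place of code of your own. Each camera call takes 0.05 s, during which the arm holds its last target. There are 200 camera calls.

## Working session

There is one attempt and no reset: what is moved stays moved. The work goes in short steps, Python scripts to look and compute and a tool call to move; the robot and the scene stay as the last step left them, time stands still between calls to the robot, and variables do not carry over. Pictures are saved under pics/ and viewed, at most 14 in all, crops included, and the job is handed in when it is done.

```bash
mkdir -p pics; ls; python3 - <<'E'
from station import sense, eyes
import cv2,numpy as np,pickle
s=sense(); print({k:np.round(v,3) for k,v in s.items()})
for n in ("scene","top"):
    d=eyes.snapshot(n); pickle.dump(d,open(n+".pkl","wb"))
    cv2.imwrite(f"pics/{n}0.png",cv2.resize(d["pixels"][:,:,::-1],(800,600),interpolation=cv2.INTER_CUBIC))
    print(n,d["fov_y"],d["cx"],d["cy"],np.round(d["R"],3).tolist(),np.round(d["t"],3))
E
```

```text
pics
{'t': np.float64(0.0), 'q': array([-1.486,  0.528,  1.434, -0.   ,  1.181, -0.178]), 'qd': array([-0.001, -0.001,  0.001, -0.001, -0.001, -0.001]), 'tau': array([-1.0000e-03, -4.4235e+01, -1.7803e+01, -0.0000e+00,  8.0000e-03,
        0.0000e+00]), 'tcp_pos': array([ 0.163, -0.603,  0.252]), 'tool_rot': array([ 0.991,  0.132,  0.   , -0.001]), 'force': array([-0.76 , -0.245,  0.478]), 'ft_torque': array([-0.063, -0.008, -0.02 ]), 'gripper_force': np.float64(0.0), 'finger_gap': np.float64(1.001)}
scene 50.95009566877829 273.0464522248173 202.6154661554221 [[-0.615, 0.789, -0.008], [0.653, 0.503, -0.567], [-0.443, -0.353, -0.824]] [ 0.376 -0.381  1.207]
top 51.863698325985595 280.3046818930735 201.99085958256939 [[-0.02, -1.0, 0.003], [-0.995, 0.02, -0.1], [0.1, -0.005, -0.995]] [-0.006  0.619  0.972]
```

View pics/scene0.png

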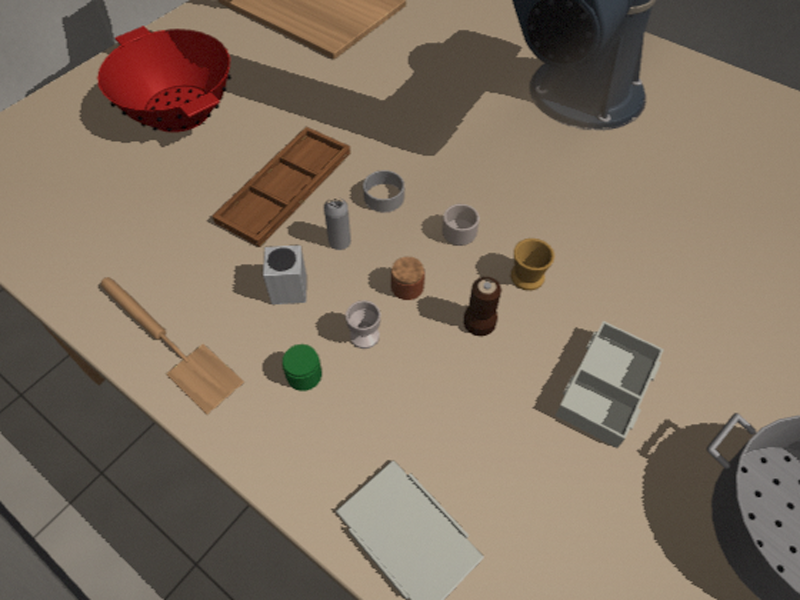

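View pics/top0.png

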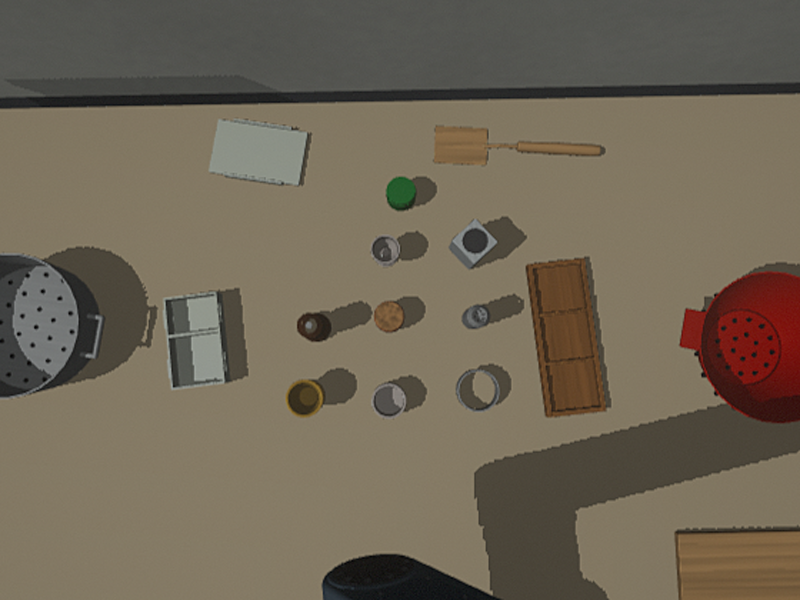

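The top view (800x600) shows:
- Mill (314,326), salt pot (389,316), shaker (476,316), caddy (473,243) and harissa dish (389,400).
- Tray (567,337) and box (196,339).
- Not to be moved: mortar (305,398), egg cup (386,250) and ring (478,390).

Possible mix-ups:
- Salt pot: terracotta with cork (389,316), or the green one (401,193). I choose the terracotta.
- Dish: white open (389,400), or egg cup (386,250), ring (478,390) or mortar (305,398). I choose (389,400).
- Shaker: (476,316), or the mill (314,326).

Next I'll check this in a close crop and measure from the depth.

```bash
cat > h.py <<'E'
import cv2,numpy as np,pickle
def cloud(d):
    H,W=d["range_z"].shape; f=H/2/np.tan(np.radians(d["fov_y"])/2)
    v,u=np.mgrid[:H,:W]; z=d["range_z"]
    c=np.stack([(u-d["cx"])/f*z,(v-d["cy"])/f*z,z],-1)
    X=(c-d["t"])@d["R"]; X[z==0]=np.nan
    return X
def circ(P):
    (c,r)=cv2.minEnclosingCircle(P.astype(np.float32)); return np.round(c,4),round(r,4)
E
python3 - <<'E'
from h import *
T=pickle.load(open("top.pkl","rb"));S=pickle.load(open("scene.pkl","rb"))
A,B=cloud(T),cloud(S)
X=np.concatenate([A.reshape(-1,3),B.reshape(-1,3)]);src=np.r_[np.zeros(A[...,0].size),np.ones(B[...,0].size)]
pix=dict(mill=(314,326),salt=(389,316),green=(401,193),egg=(386,250),caddy=(473,243),shaker=(476,316),mortar=(305,398),dish=(389,400),ring=(478,390))
hz=dict(mill=.094,salt=.045,green=.045,egg=.058,caddy=.075,shaker=.09,mortar=.058,dish=.04,ring=.03)
k=.7
for n,(u,v) in pix.items():
    p=A[int(v*k)-12:int(v*k)+13,int(u*k)-12:int(u*k)+13].reshape(-1,3); c0=np.nanmedian(p[p[:,2]>.015],0)[:2]
    out=[n]
    for s in (0,1):
        Q=X[(src==s)&(np.hypot(X[:,0]-c0[0],X[:,1]-c0[1])<.05)&(X[:,2]>.012)]
        zt=np.percentile(Q[:,2],98)
        lo=.048 if n=="mill" else (.3*zt if n in("salt","shaker") else zt-.012)
        top=Q[Q[:,2]>lo]
        out+=[round(zt,3),*circ(top[:,:2])]
        if n=="caddy":
            t2=Q[Q[:,2]>zt-.006]; r=cv2.minAreaRect(t2[:,:2].astype(np.float32)); out.append(np.round(np.r_[r[0],r[1],r[2]],4))
    print(*out)
for n,(u,v),zt in (("tray",(567,337),.018),("box",(196,339),.034)):
    c0=A[int(v*k),int(u*k)][:2]
    for s in (0,1):
        Q=X[(src==s)&(abs(X[:,0]-c0[0])<(.16 if n=="tray" else .1))&(abs(X[:,1]-c0[1])<(.085))&(X[:,2]>zt-.004)&(X[:,2]<zt+.008)]
        r=cv2.minAreaRect(Q[:,:2].astype(np.float32)); print(n,s,len(Q),np.round(np.r_[r[0],r[1],r[2]],4), cv2.boxPoints(r).round(3).tolist())
a=T["pixels"][110:310,100:440,::-1]
cv2.imwrite("pics/crop1.png",cv2.resize(a,(800,471),interpolation=cv2.INTER_CUBIC))
E
```

```text
mill 0.095 [0.561  0.1221] 0.02 0.094 [0.5598 0.1251] 0.0207
salt 0.048 [0.575  0.0012] 0.025 0.048 [0.5748 0.0035] 0.0257
green 0.048 [ 0.78   -0.0223] 0.0249 0.048 [ 0.7795 -0.02  ] 0.0252
egg 0.06 [0.6815 0.005 ] 0.0237 0.06 [0.6792 0.0072] 0.0248
caddy 0.08 [ 0.6886 -0.1349] 0.0347 [ 0.688  -0.1356  0.0507  0.0518 43.6661] 0.079 [ 0.6868 -0.1319] 0.0353 [ 0.6871 -0.1338  0.0539  0.0513 42.2191]
shaker 0.092 [ 0.5705 -0.1372] 0.0182 0.09 [ 0.5689 -0.135 ] 0.0197
mortar 0.06 [0.4493 0.1348] 0.0296 0.06 [0.4472 0.1373] 0.0306
dish 0.043 [0.441  0.0041] 0.0278 0.042 [0.4395 0.0067] 0.0288
ring 0.034 [ 0.4535 -0.1397] 0.0339 0.032 [ 0.4517 -0.1382] 0.0349
tray 0 1142 [ 0.537  -0.2874  0.2523  0.0972  5.0357] [[0.40700000524520874, -0.25], [0.41600000858306885, -0.34700000286102295], [0.6669999957084656, -0.32499998807907104], [0.6579999923706055, -0.2280000001192093]]
tray 1 1014 [ 0.5354 -0.2851  0.254   0.0988  5.3548] [[0.40400001406669617, -0.24799999594688416], [0.414000004529953, -0.34599998593330383], [0.6669999957084656, -0.32199999690055847], [0.6570000052452087, -0.2240000069141388]]
box 0 438 [0.5435 0.3154 0.1479 0.0939 5.9441] [[0.4650000035762787, 0.3540000021457672], [0.4749999940395355, 0.26100000739097595], [0.621999979019165, 0.2759999930858612], [0.6119999885559082, 0.3700000047683716]]
box 1 706 [0.5418 0.3176 0.1512 0.0929 5.9756] [[0.4620000123977661, 0.35600000619888306], [0.47099998593330383, 0.2639999985694885], [0.621999979019165, 0.27900001406669617], [0.6119999885559082, 0.3720000088214874]]
```

View pics/crop1.png

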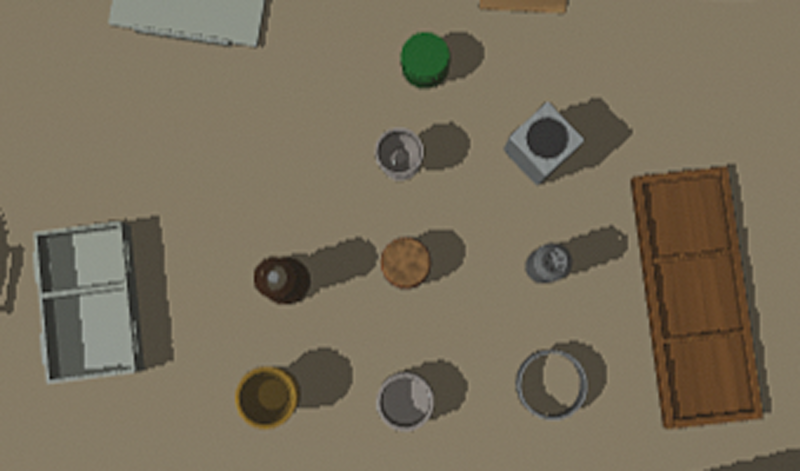

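The crop confirms it: dark mill (280,280), terracotta pot with cork (405,262), shaker (548,263), caddy (547,140), white straight dish (405,400). The box's larger compartment is the lower one, on the robot side. The green pot and egg cup are ruled out.

```bash
cat > go.py <<'E'
import sys,numpy as np
from station import sense
def rel(x,y,z,psi):
    s=sense(); p=s["tcp_pos"]; q=s["tool_rot"]; a=2*np.arctan2(q[1],q[0]); a=(a+np.pi)%(2*np.pi)-np.pi
    d=np.array([x,y,z])-p
    print("t",round(s["t"],1),"psi",round(a,3),"-> dx dy dz turn",np.round([np.cos(a)*d[0]+np.sin(a)*d[1],np.sin(a)*d[0]-np.cos(a)*d[1],-d[2],a-psi],4))
rel(*map(float,sys.argv[1:5]))
E
python3 go.py .44 .0055 .19 .09
```

```text
t 0.1 psi 0.264 -> dx dy dz turn [ 0.4261 -0.515   0.0624  0.1738]
```

{"fn": "send_path", "kwargs": {"steps": [0.426, -0.515, 0.062, 0.174, 1, 0.426, -0.515, 0.062, 0.174, 1, 0.426, -0.515, 0.062, 0.174, 1, 0.426, -0.515, 0.062, 0.174, 1, 0.426, -0.515, 0.062, 0.174, 1, 0.426, -0.515, 0.062, 0.174, 1, 0.426, -0.515, 0.062, 0.174, 1, 0.426, -0.515, 0.062, 0.174, 1, 0.426, -0.515, 0.062, 0.174, 1, 0.426, -0.515, 0.062, 0.174, 1, 0.426, -0.515, 0.062, 0.174, 1, 0.426, -0.515, 0.062, 0.174, 1, 0.426, -0.515, 0.062, 0.174, 1, 0.426, -0.515, 0.062, 0.174, 1, 0.426, -0.515, 0.062, 0.174, 1, 0.426, -0.515, 0.062, 0.174, 1, 0.426, -0.515, 0.062, 0.174, 1, 0.426, -0.515, 0.062, 0.174, 1]}}

```text
t: 1.9
tcp_pos: [0.4396, 0.0037, 0.1914]
tool_rot: [0.999, 0.044, -0.0, 0.0]
force: [0.2, -0.3, 0.3]
finger_gap: 1.001
gripper_force: 0.0
```

```bash
python3 go.py .44 .0055 .037 .09
```

```text
t 1.9 psi 0.088 -> dx dy dz turn [ 0.0005 -0.0017  0.1544 -0.0025]
```

{"fn": "send_path", "kwargs": {"steps": [0, -0.002, 0.04, 0, 1, 0, -0.002, 0.08, 0, 1, 0, -0.002, 0.12, 0, 1, 0, -0.002, 0.14, 0, 1, 0, -0.002, 0.154, 0, 1, 0, -0.002, 0.154, 0, 1, 0, -0.002, 0.154, 0, 1, 0, -0.002, 0.154, 0, 0, 0, -0.002, 0.154, 0, 0, 0, -0.002, 0.154, 0, 0, 0, -0.002, 0.154, 0, 0, 0, -0.002, 0.154, 0, 0, 0, -0.002, 0.154, 0, 0, 0, -0.002, 0.154, 0, 0, 0, -0.002, 0.154, 0, 0, 0, -0.002, 0.154, 0, 0, 0, -0.002, 0.154, 0, 0, 0, -0.002, 0.154, 0, 0], "grip_force": 40}}

```text
t: 3.7
tcp_pos: [0.4405, 0.0066, 0.0387]
tool_rot: [0.999, 0.045, 0.001, 0.0]
force: [-0.1, -0.8, 7.8]
finger_gap: 0.652
gripper_force: 40.9
```

```bash
python3 go.py .4563 -.2932 .19 .09
```

```text
t 3.7 psi 0.09 -> dx dy dz turn [-1.110e-02  3.001e-01 -1.513e-01 -3.000e-04]
```

{"fn": "send_path", "kwargs": {"steps": [0, 0, -0.03, 0, 0, 0, 0, -0.06, 0, 0, 0, 0, -0.1, 0, 0, 0, 0, -0.15, 0, 0, -0.003, 0.04, -0.15, 0, 0, -0.004, 0.08, -0.15, 0, 0, -0.005, 0.12, -0.15, 0, 0, -0.006, 0.16, -0.15, 0, 0, -0.007, 0.2, -0.15, 0, 0, -0.01, 0.24, -0.15, 0, 0, -0.011, 0.28, -0.15, 0, 0, -0.011, 0.3, -0.15, 0, 0, -0.011, 0.3, -0.15, 0, 0, -0.011, 0.3, -0.15, 0, 0, -0.011, 0.3, -0.15, 0, 0]}}

```text
t: 5.2
tcp_pos: [0.455, -0.2907, 0.1871]
tool_rot: [0.999, 0.045, -0.001, -0.001]
force: [0.9, -0.4, -1.7]
finger_gap: 0.643
gripper_force: 43.8
```

```bash
python3 go.py .4563 -.2932 .044 .09
python3 - <<'E'
from station import eyes
import cv2
d=eyes.snapshot("scene"); cv2.imwrite("pics/s1.png",cv2.resize(d["pixels"][60:270,80:360,::-1],(800,600),interpolation=cv2.INTER_CUBIC))
E
```

```text
t 5.2 psi 0.091 -> dx dy dz turn [0.001  0.0026 0.1431 0.001 ]
```

View pics/s1.png

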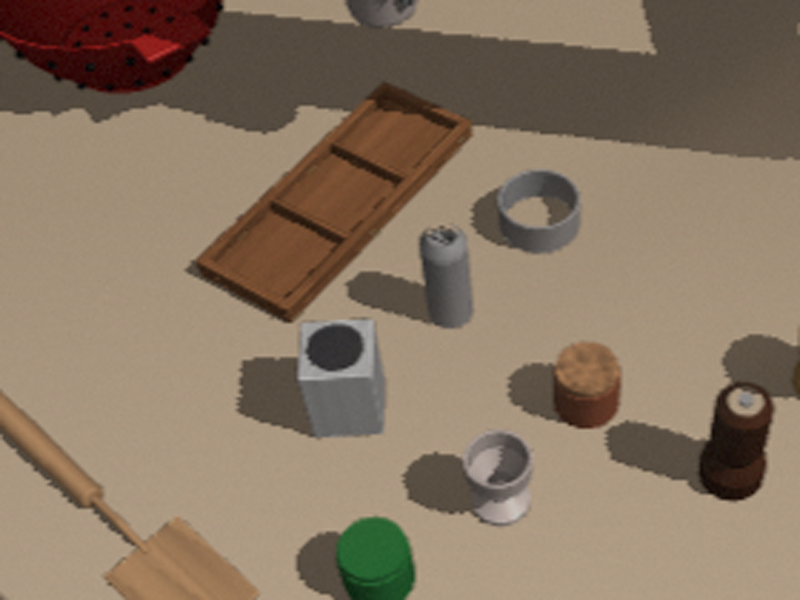

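The dish is held just above the crop (its bottom at 380,10), and nothing else has moved. I'll lower slowly.

{"fn": "send_path", "kwargs": {"steps": [0.001, 0.002, 0.04, 0, 0, 0.001, 0.002, 0.08, 0, 0, 0.001, 0.002, 0.11, 0, 0, 0.001, 0.002, 0.125, 0, 0, 0.001, 0.002, 0.132, 0, 0, 0.001, 0.002, 0.136, 0, 0, 0.001, 0.002, 0.139, 0, 0, 0.001, 0.002, 0.141, 0, 0, 0.001, 0.002, 0.142, 0, 0, 0.001, 0.002, 0.143, 0, 0, 0.001, 0.002, 0.143, 0, 0, 0.001, 0.002, 0.143, 0, 0]}}

```text
t: 6.45
tcp_pos: [0.4572, -0.2951, 0.0448]
tool_rot: [0.999, 0.045, 0.0, 0.0]
force: [-0.9, 0.1, 1.9]
finger_gap: 0.644
gripper_force: 44.0
```

```bash
python3 go.py .4563 -.2932 .044 .09
```

```text
t 6.5 psi 0.09 -> dx dy dz turn [-0.0007 -0.002   0.0008 -0.0003]
```

{"fn": "send_path", "kwargs": {"steps": [0, 0, 0.001, 0, 0, 0, 0, 0.0015, 0, 0, 0, 0, 0.0015, 0, 0.7, 0, 0, 0.0015, 0, 0.75, 0, 0, 0.0015, 0, 0.85, 0, 0, 0.0015, 0, 1, 0, 0, 0.0015, 0, 1, 0, 0, 0.0015, 0, 1, 0, 0, -0.03, 0, 1, 0, 0, -0.07, 0, 1, 0, 0, -0.11, 0, 1, 0, 0, -0.145, 0, 1, 0, 0, -0.145, 0, 1, 0, 0, -0.145, 0, 1]}}

```text
t: 7.85
tcp_pos: [0.457, -0.2949, 0.19]
tool_rot: [0.999, 0.045, 0.001, 0.001]
force: [0.4, 0.9, -0.5]
finger_gap: 1.002
gripper_force: 0.0
```

```bash
python3 go.py .575 .0025 .19 .09
python3 - <<'E'
from station import eyes
import cv2
d=eyes.snapshot("top"); cv2.imwrite("pics/t1.png",cv2.resize(d["pixels"][150:330,300:460,::-1],(533,600),interpolation=cv2.INTER_CUBIC))
E
```

```text
t 7.8 psi 0.09 -> dx dy dz turn [ 1.442e-01 -2.856e-01  0.000e+00 -1.000e-04]
```

View pics/t1.png

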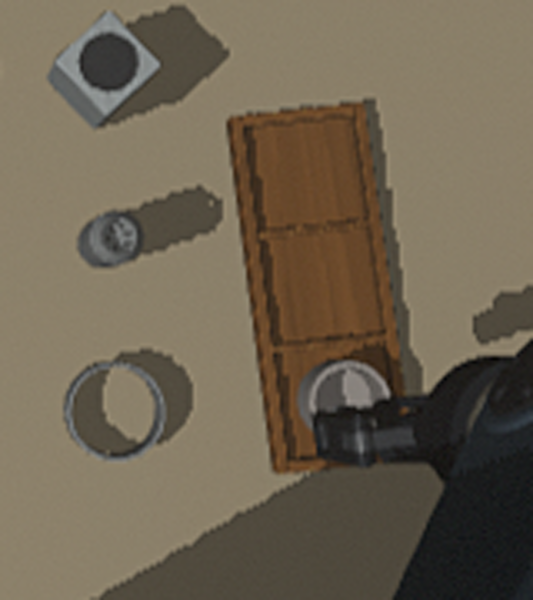

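The dish stands in the lower cell (348,400), partly hidden by the wrist. Next is the salt pot.

{"fn": "send_path", "kwargs": {"steps": [0.02, -0.04, 0, 0, 1, 0.04, -0.08, 0, 0, 1, 0.06, -0.12, 0, 0, 1, 0.08, -0.16, 0, 0, 1, 0.1, -0.2, 0, 0, 1, 0.12, -0.24, 0, 0, 1, 0.144, -0.285, 0, 0, 1, 0.144, -0.2855, 0, 0, 1, 0.144, -0.2855, 0.04, 0, 1, 0.144, -0.2855, 0.08, 0, 1, 0.144, -0.2855, 0.12, 0, 1, 0.144, -0.2855, 0.145, 0, 1, 0.144, -0.2855, 0.153, 0, 1, 0.144, -0.2855, 0.153, 0, 1, 0.144, -0.2855, 0.153, 0, 1, 0.144, -0.2855, 0.153, 0, 1]}}

```text
t: 9.5
tcp_pos: [0.5757, 0.0022, 0.0377]
tool_rot: [0.999, 0.045, 0.001, 0.0]
force: [-0.0, -0.3, 0.1]
finger_gap: 0.997
gripper_force: 0.0
```

{"fn": "send_path", "kwargs": {"steps": [0, 0, 0, 0, 0, 0, 0, 0, 0, 0, 0, 0, 0, 0, 0, 0, 0, 0, 0, 0, 0, 0, 0, 0, 0, 0, 0, 0, 0, 0, 0, 0, 0, 0, 0, 0, 0, 0, 0, 0, 0, 0, 0, 0, 0, 0, 0, 0, 0, 0, 0, 0, 0, 0, 0], "grip_force": 40}}

```text
t: 10.6
tcp_pos: [0.5752, 0.0024, 0.0374]
tool_rot: [0.999, 0.045, 0.001, 0.0]
force: [-0.9, -0.1, 6.0]
finger_gap: 0.569
gripper_force: 40.9
```

```bash
python3 go.py .6157 -.2788 .19 .09
```

```text
t 10.6 psi 0.09 -> dx dy dz turn [ 0.015   0.2837 -0.1526 -0.    ]
```

{"fn": "send_path", "kwargs": {"steps": [0, 0, -0.03, 0, 0, 0, 0, -0.06, 0, 0, 0, 0, -0.1, 0, 0, 0, 0, -0.15, 0, 0, 0, 0.04, -0.15, 0, 0, 0.002, 0.08, -0.15, 0, 0, 0.005, 0.12, -0.15, 0, 0, 0.01, 0.16, -0.15, 0, 0, 0.015, 0.2, -0.15, 0, 0, 0.015, 0.24, -0.15, 0, 0, 0.015, 0.27, -0.15, 0, 0, 0.015, 0.284, -0.15, 0, 0, 0.015, 0.284, -0.15, 0, 0, 0.015, 0.284, -0.15, 0, 0, 0.015, 0.284, -0.15, 0, 0]}}

```text
t: 12.1
tcp_pos: [0.6148, -0.2767, 0.186]
tool_rot: [0.999, 0.046, -0.001, -0.001]
force: [0.6, -0.2, -1.2]
finger_gap: 0.569
gripper_force: 42.5
```

```bash
python3 go.py .6157 -.2788 .0434 .09
```

```text
t 12.1 psi 0.092 -> dx dy dz turn [0.0007 0.0022 0.1426 0.0016]
```

{"fn": "send_path", "kwargs": {"steps": [0.001, 0.001, 0.04, 0, 0, 0.001, 0.001, 0.08, 0, 0, 0.001, 0.001, 0.11, 0, 0, 0.001, 0.001, 0.125, 0, 0, 0.001, 0.001, 0.132, 0, 0, 0.001, 0.001, 0.136, 0, 0, 0.001, 0.001, 0.139, 0, 0, 0.001, 0.001, 0.141, 0, 0, 0.001, 0.001, 0.143, 0, 0, 0.001, 0.001, 0.144, 0, 0, 0.001, 0.001, 0.144, 0, 0, 0.001, 0.001, 0.144, 0, 0]}}

```text
t: 13.3
tcp_pos: [0.6167, -0.2803, 0.0435]
tool_rot: [0.999, 0.045, 0.001, 0.0]
force: [-1.2, -0.1, 5.4]
finger_gap: 0.568
gripper_force: 43.0
```

```bash
python3 go.py .6157 -.2788 .0434 .09
```

```text
t 13.3 psi 0.09 -> dx dy dz turn [-0.0008 -0.0016  0.0001 -0.0003]
```

{"fn": "send_path", "kwargs": {"steps": [0, 0, 0, 0, 0.6, 0, 0, 0, 0, 0.65, 0, 0, 0, 0, 0.75, 0, 0, 0, 0, 1, 0, 0, 0, 0, 1, 0, 0, 0, 0, 1, 0, 0, -0.03, 0, 1, 0, 0, -0.07, 0, 1, 0, 0, -0.11, 0, 1, 0, 0, -0.146, 0, 1, 0, 0, -0.146, 0, 1, 0, 0, -0.146, 0, 1]}}

```text
t: 14.5
tcp_pos: [0.6166, -0.2801, 0.1896]
tool_rot: [0.999, 0.045, 0.001, 0.001]
force: [-0.1, -0.1, -0.9]
finger_gap: 1.001
gripper_force: 0.0
```

```bash
python3 go.py .56 .1235 .19 .09
```

```text
t 14.5 psi 0.09 -> dx dy dz turn [-2.010e-02 -4.071e-01 -4.000e-04 -1.000e-04]
```

{"fn": "send_path", "kwargs": {"steps": [-0.02, -0.407, 0, 0, 1, -0.02, -0.407, 0, 0, 1, -0.02, -0.407, 0, 0, 1, -0.02, -0.407, 0, 0, 1, -0.02, -0.407, 0, 0, 1, -0.02, -0.407, 0, 0, 1, -0.02, -0.407, 0, 0, 1, -0.02, -0.407, 0, 0, 1, -0.02, -0.407, 0, 0, 1, -0.02, -0.407, 0, 0, 1, -0.02, -0.407, 0, 0, 1, -0.02, -0.407, 0, 0, 1]}}

```text
t: 15.7
tcp_pos: [0.56, 0.122, 0.1877]
tool_rot: [0.999, 0.044, -0.0, 0.0]
force: [-0.3, -0.3, 0.4]
finger_gap: 0.999
gripper_force: 0.0
```

```bash
python3 go.py .56 .1235 .068 .09
python3 - <<'E'
from station import eyes
import cv2
d=eyes.snapshot("top"); cv2.imwrite("pics/t2.png",cv2.resize(d["pixels"][150:330,100:460,::-1],(800,400),interpolation=cv2.INTER_CUBIC))
E
```

```text
t 15.7 psi 0.088 -> dx dy dz turn [ 1.000e-04 -1.500e-03  1.197e-01 -2.300e-03]
```

View pics/t2.png

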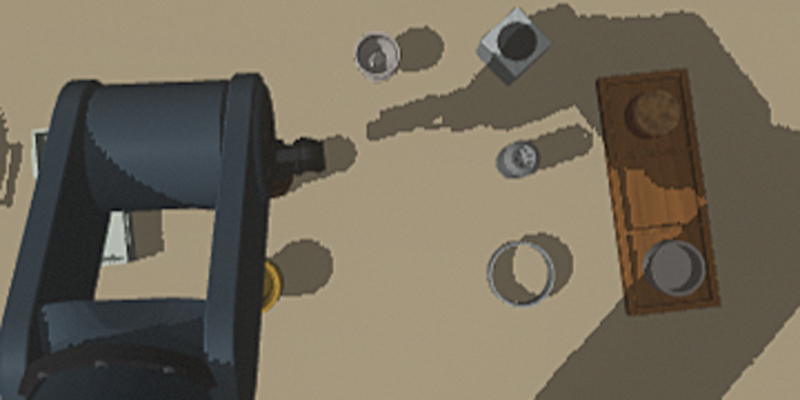

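The salt pot is in the far cell (655,110) and the dish in the near cell (677,268). Now the mill.

{"fn": "send_path", "kwargs": {"steps": [0, -0.001, 0.04, 0, 1, 0, -0.001, 0.08, 0, 1, 0, -0.001, 0.1, 0, 1, 0, -0.001, 0.115, 0, 1, 0, -0.001, 0.12, 0, 1, 0, -0.001, 0.12, 0, 1, 0, -0.001, 0.12, 0, 1, 0, -0.001, 0.12, 0, 0, 0, -0.001, 0.12, 0, 0, 0, -0.001, 0.12, 0, 0, 0, -0.001, 0.12, 0, 0, 0, -0.001, 0.12, 0, 0, 0, -0.001, 0.12, 0, 0, 0, -0.001, 0.12, 0, 0, 0, -0.001, 0.12, 0, 0, 0, -0.001, 0.12, 0, 0, 0, -0.001, 0.12, 0, 0, 0, -0.001, 0.12, 0, 0, 0, -0.001, 0.12, 0, 0], "grip_force": 40}}

```text
t: 17.65
tcp_pos: [0.5601, 0.1247, 0.069]
tool_rot: [0.999, 0.045, 0.001, -0.0]
force: [-0.8, -0.6, 6.2]
finger_gap: 0.455
gripper_force: 40.3
```

```bash
python3 go.py .536 -.286 .2 .09
```

```text
t 17.6 psi 0.09 -> dx dy dz turn [-6.080e-02  4.069e-01 -1.310e-01 -2.000e-04]
```

{"fn": "send_path", "kwargs": {"steps": [0, 0, -0.03, 0, 0, 0, 0, -0.06, 0, 0, 0, 0, -0.1, 0, 0, 0, 0, -0.13, 0, 0, -0.005, 0.04, -0.13, 0, 0, -0.01, 0.08, -0.13, 0, 0, -0.02, 0.12, -0.13, 0, 0, -0.025, 0.16, -0.13, 0, 0, -0.03, 0.2, -0.13, 0, 0, -0.035, 0.24, -0.13, 0, 0, -0.04, 0.28, -0.13, 0, 0, -0.05, 0.32, -0.13, 0, 0, -0.055, 0.36, -0.13, 0, 0, -0.061, 0.39, -0.13, 0, 0, -0.061, 0.407, -0.13, 0, 0, -0.061, 0.407, -0.13, 0, 0, -0.061, 0.407, -0.13, 0, 0, -0.061, 0.407, -0.13, 0, 0]}}

```text
t: 19.45
tcp_pos: [0.5353, -0.2841, 0.1979]
tool_rot: [0.999, 0.046, -0.001, -0.001]
force: [-0.1, -0.3, -1.6]
finger_gap: 0.455
gripper_force: 41.0
```

```bash
python3 go.py .536 -.286 .075 .09
```

```text
t 19.4 psi 0.091 -> dx dy dz turn [0.0005 0.002  0.1229 0.0015]
```

{"fn": "send_path", "kwargs": {"steps": [0.001, 0, 0.04, 0, 0, 0.001, 0, 0.07, 0, 0, 0.001, 0, 0.095, 0, 0, 0.001, 0, 0.11, 0, 0, 0.001, 0, 0.115, 0, 0, 0.001, 0, 0.118, 0, 0, 0.001, 0, 0.12, 0, 0, 0.001, 0, 0.122, 0, 0, 0.001, 0, 0.123, 0, 0, 0.001, 0, 0.124, 0, 0, 0.001, 0, 0.124, 0, 0, 0.001, 0, 0.124, 0, 0]}}

```text
t: 20.65
tcp_pos: [0.5368, -0.2864, 0.0751]
tool_rot: [0.999, 0.045, 0.0, 0.0]
force: [-0.9, 1.5, 2.7]
finger_gap: 0.46
gripper_force: 41.3
```

```bash
python3 go.py .536 -.286 .075 .09
```

```text
t 20.6 psi 0.09 -> dx dy dz turn [-0.0008 -0.0005  0.0001 -0.0003]
```

Near contact. I'll go 1 mm lower, release, then retreat upward.

{"fn": "send_path", "kwargs": {"steps": [0, 0, 0.001, 0, 0, 0, 0, 0.001, 0, 0, 0, 0, 0.001, 0, 0.5, 0, 0, 0.001, 0, 0.55, 0, 0, 0.001, 0, 0.65, 0, 0, 0.001, 0, 0.8, 0, 0, 0.001, 0, 1, 0, 0, 0.001, 0, 1, 0, 0, -0.03, 0, 1, 0, 0, -0.07, 0, 1, 0, 0, -0.1, 0, 1, 0, 0, -0.125, 0, 1, 0, 0, -0.125, 0, 1, 0, 0, -0.125, 0, 1]}}

```text
t: 22.05
tcp_pos: [0.5364, -0.2861, 0.1995]
tool_rot: [0.999, 0.045, 0.0, 0.0]
force: [-0.4, 0.5, -1.1]
finger_gap: 0.997
gripper_force: 0.0
```

```bash
python3 go.py .6877 -.1340 .2 .75
```

```text
t 22.1 psi 0.09 -> dx dy dz turn [ 1.643e-01 -1.379e-01 -5.000e-04 -6.602e-01]
```

{"fn": "send_path", "kwargs": {"steps": [0.03, -0.03, 0, -0.13, 1, 0.06, -0.06, 0, -0.26, 1, 0.09, -0.08, 0, -0.4, 1, 0.12, -0.1, 0, -0.53, 1, 0.15, -0.12, 0, -0.66, 1, 0.164, -0.138, 0, -0.66, 1, 0.164, -0.138, 0, -0.66, 1, 0.164, -0.138, 0, -0.66, 1, 0.164, -0.138, 0, -0.66, 1]}}

```text
t: 22.95
tcp_pos: [0.6862, -0.1347, 0.198]
tool_rot: [0.931, 0.366, -0.001, -0.001]
force: [0.6, -0.8, -0.6]
finger_gap: 1.0
gripper_force: 0.0
```

```bash
python3 go.py .6877 -.134 .058 .75
python3 - <<'E'
from station import eyes
import cv2,pickle
d=eyes.snapshot("scene"); pickle.dump(d,open("s2.pkl","wb"));cv2.imwrite("pics/s2.png",cv2.resize(d["pixels"][70:250,130:370,::-1],(800,600),interpolation=cv2.INTER_CUBIC))
E
```

```text
t 22.9 psi 0.749 -> dx dy dz turn [ 0.0016  0.0005  0.14   -0.0011]
```

View pics/s2.png

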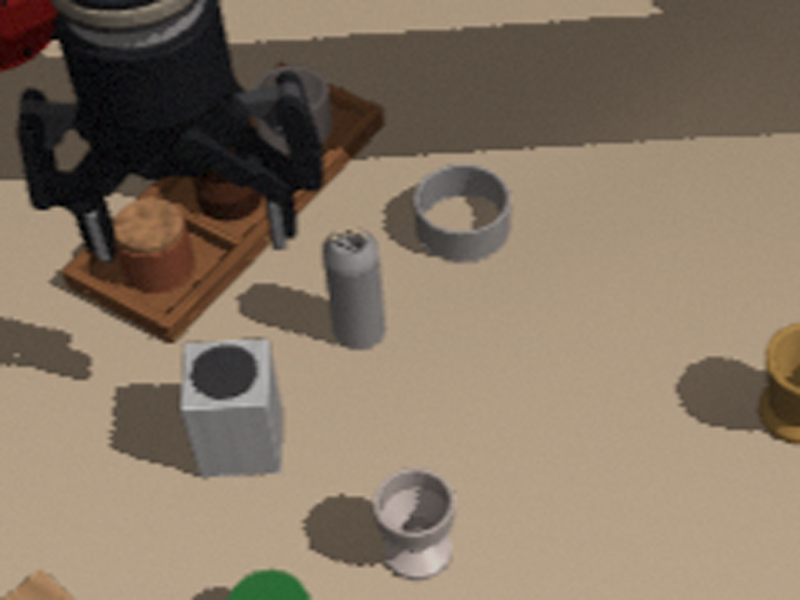

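The pot (155,245) and mill foot (230,195) stand in their cells. The open fingers (95,235) and (285,225) straddle the caddy, square to its faces. I'll lower and grip.

{"fn": "send_path", "kwargs": {"steps": [0.001, 0, 0.04, 0, 1, 0.001, 0, 0.08, 0, 1, 0.001, 0, 0.11, 0, 1, 0.001, 0, 0.13, 0, 1, 0.001, 0, 0.141, 0, 1, 0.001, 0, 0.141, 0, 1, 0.001, 0, 0.141, 0, 1, 0.001, 0, 0.141, 0, 0, 0.001, 0, 0.141, 0, 0, 0.001, 0, 0.141, 0, 0, 0.001, 0, 0.141, 0, 0, 0.001, 0, 0.141, 0, 0, 0.001, 0, 0.141, 0, 0, 0.001, 0, 0.141, 0, 0, 0.001, 0, 0.141, 0, 0, 0.001, 0, 0.141, 0, 0, 0.001, 0, 0.141, 0, 0, 0.001, 0, 0.141, 0, 0], "grip_force": 40}}

```text
t: 24.8
tcp_pos: [0.6892, -0.1336, 0.06]
tool_rot: [0.931, 0.366, 0.001, 0.001]
force: [-0.5, -0.2, 6.5]
finger_gap: 0.605
gripper_force: 42.8
```

```bash
python3 go.py .5117 .3133 .2 .105
```

```text
t 24.8 psi 0.75 -> dx dy dz turn [ 0.1747 -0.448  -0.14    0.6448]
```

{"fn": "send_path", "kwargs": {"steps": [0, 0, -0.03, 0, 0, 0, 0, -0.07, 0, 0, 0, 0, -0.11, 0, 0, 0, 0, -0.14, 0, 0, 0.015, -0.037, -0.14, 0.05, 0, 0.03, -0.075, -0.14, 0.11, 0, 0.045, -0.112, -0.14, 0.16, 0, 0.06, -0.15, -0.14, 0.22, 0, 0.073, -0.187, -0.14, 0.27, 0, 0.087, -0.224, -0.14, 0.32, 0, 0.1, -0.26, -0.14, 0.38, 0, 0.116, -0.3, -0.14, 0.43, 0, 0.13, -0.336, -0.14, 0.48, 0, 0.145, -0.373, -0.14, 0.54, 0, 0.16, -0.41, -0.14, 0.6, 0, 0.175, -0.448, -0.14, 0.645, 0, 0.175, -0.448, -0.14, 0.645, 0, 0.175, -0.448, -0.14, 0.645, 0, 0.175, -0.448, -0.14, 0.645, 0]}}

```text
t: 26.7
tcp_pos: [0.511, 0.3131, 0.198]
tool_rot: [0.999, 0.052, -0.0, 0.0]
force: [0.0, -0.3, -1.3]
finger_gap: 0.605
gripper_force: 42.4
```

```bash
python3 go.py .5117 .3133 .064 .105
python3 - <<'E'
from station import eyes
import cv2
d=eyes.snapshot("scene"); cv2.imwrite("pics/s3.png",cv2.resize(d["pixels"][120:330,280:560,::-1],(800,600),interpolation=cv2.INTER_CUBIC))
E
```

```text
t 26.7 psi 0.105 -> dx dy dz turn [ 7.00e-04 -1.00e-04  1.34e-01 -3.00e-04]
```

View pics/s3.png

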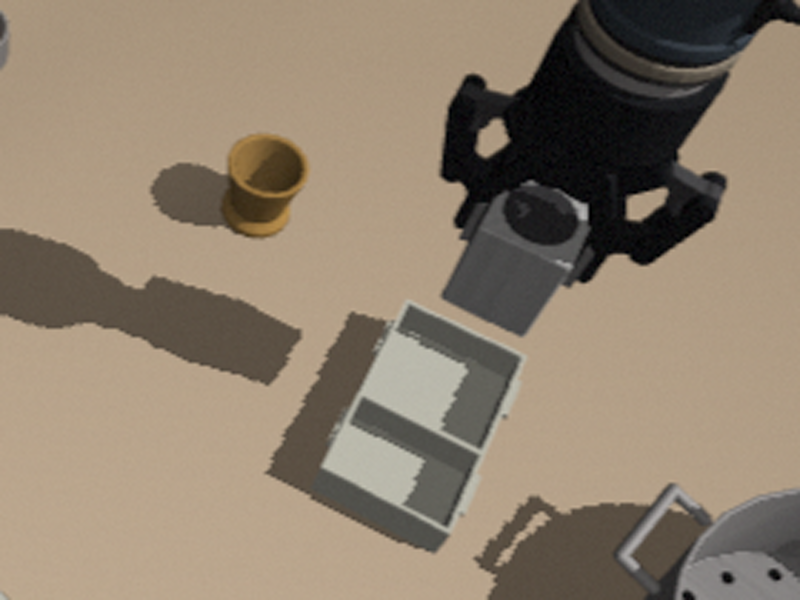

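The caddy is held upright and aligned with the box. The larger compartment (430,370) lies under it, with the divider at (415,430).

{"fn": "send_path", "kwargs": {"steps": [0, 0, 0.03, 0, 0, 0, 0, 0.06, 0, 0, 0, 0, 0.085, 0, 0, 0, 0, 0.105, 0, 0, 0, 0, 0.118, 0, 0, 0, 0, 0.125, 0, 0, 0, 0, 0.129, 0, 0, 0, 0, 0.132, 0, 0, 0, 0, 0.134, 0, 0, 0, 0, 0.135, 0, 0, 0, 0, 0.135, 0, 0, 0, 0, 0.135, 0, 0]}}

```text
t: 27.95
tcp_pos: [0.5113, 0.3141, 0.064]
tool_rot: [0.999, 0.053, 0.001, -0.0]
force: [-0.1, -0.3, 0.8]
finger_gap: 0.607
gripper_force: 42.6
```

```bash
python3 go.py .5117 .3133 .064 .105
```

```text
t 27.9 psi 0.105 -> dx dy dz turn [ 0.0003  0.0008 -0.      0.0001]
```

{"fn": "send_path", "kwargs": {"steps": [0, 0, 0.001, 0, 0, 0, 0, 0.002, 0, 0, 0, 0, 0.002, 0, 0, 0, 0, 0.002, 0, 0]}}

```text
t: 28.35
tcp_pos: [0.5113, 0.3141, 0.0639]
tool_rot: [0.999, 0.053, 0.001, -0.0]
force: [-3.3, -0.3, 13.6]
finger_gap: 0.606
gripper_force: 44.1
```

On the floor. Release and go to the shaker.

{"fn": "send_path", "kwargs": {"steps": [0, 0, -0.001, 0, 0, 0, 0, -0.001, 0, 0.63, 0, 0, -0.001, 0, 0.68, 0, 0, -0.001, 0, 0.78, 0, 0, -0.001, 0, 1, 0, 0, -0.001, 0, 1, 0, 0, -0.001, 0, 1, 0, 0, -0.03, 0, 1, 0, 0, -0.07, 0, 1, 0, 0, -0.1, 0, 1, 0, 0, -0.138, 0, 1, 0, 0, -0.138, 0, 1, 0, 0, -0.138, 0, 1]}}

```text
t: 29.65
tcp_pos: [0.5112, 0.314, 0.2003]
tool_rot: [0.999, 0.052, 0.001, -0.0]
force: [-1.1, 0.1, 0.2]
finger_gap: 1.003
gripper_force: 0.0
```

```bash
python3 go.py .5697 -.136 .2 .105
```

```text
t 29.6 psi 0.105 -> dx dy dz turn [ 1.110e-02  4.536e-01  3.000e-04 -2.000e-04]
```

{"fn": "send_path", "kwargs": {"steps": [0.011, 0.454, 0, 0, 1, 0.011, 0.454, 0, 0, 1, 0.011, 0.454, 0, 0, 1, 0.011, 0.454, 0, 0, 1, 0.011, 0.454, 0, 0, 1, 0.011, 0.454, 0, 0, 1, 0.011, 0.454, 0, 0, 1, 0.011, 0.454, 0, 0, 1, 0.011, 0.454, 0, 0, 1, 0.011, 0.454, 0, 0, 1, 0.011, 0.454, 0, 0, 1, 0.011, 0.454, 0, 0, 1, 0.011, 0.454, 0, 0, 1]}}

```text
t: 30.95
tcp_pos: [0.5685, -0.1344, 0.1986]
tool_rot: [0.999, 0.053, -0.001, -0.001]
force: [0.1, -0.2, 0.2]
finger_gap: 0.998
gripper_force: 0.0
```

```bash
python3 go.py .5697 -.136 .062 .105
python3 - <<'E'
from station import eyes
import cv2
d=eyes.snapshot("scene"); cv2.imwrite("pics/s4.png",cv2.resize(d["pixels"][:,:,::-1],(800,600),interpolation=cv2.INTER_CUBIC))
E
```

```text
t 30.9 psi 0.107 -> dx dy dz turn [0.001  0.0017 0.1366 0.0019]
```

View pics/s4.png

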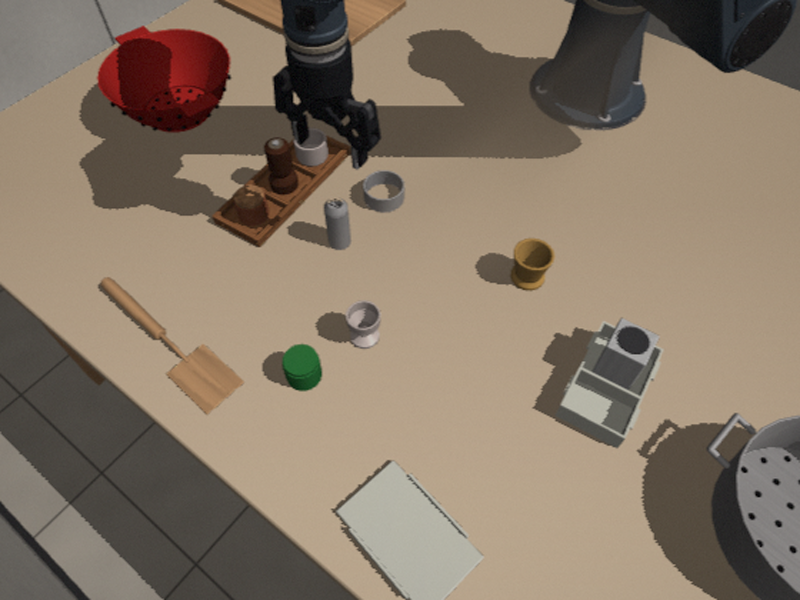

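The caddy stands in the larger compartment (632,350). The tray holds the pot (250,205), mill (280,165) and dish (312,147). Mortar, egg cup and ring are unmoved. Now the shaker (337,222).

{"fn": "send_path", "kwargs": {"steps": [0.001, 0.001, 0.04, 0, 1, 0.001, 0.001, 0.08, 0, 1, 0.001, 0.001, 0.11, 0, 1, 0.001, 0.001, 0.13, 0, 1, 0.001, 0.001, 0.137, 0, 1, 0.001, 0.001, 0.137, 0, 1, 0.001, 0.001, 0.137, 0, 1, 0.001, 0.001, 0.137, 0, 0, 0.001, 0.001, 0.137, 0, 0, 0.001, 0.001, 0.137, 0, 0, 0.001, 0.001, 0.137, 0, 0, 0.001, 0.001, 0.137, 0, 0, 0.001, 0.001, 0.137, 0, 0, 0.001, 0.001, 0.137, 0, 0, 0.001, 0.001, 0.137, 0, 0, 0.001, 0.001, 0.137, 0, 0, 0.001, 0.001, 0.137, 0, 0, 0.001, 0.001, 0.137, 0, 0, 0.001, 0.001, 0.137, 0, 0, 0.001, 0.001, 0.137, 0, 0], "grip_force": 40}}

```text
t: 33.0
tcp_pos: [0.5707, -0.1374, 0.0631]
tool_rot: [0.999, 0.052, 0.0, 0.0]
force: [0.1, 0.6, 5.6]
finger_gap: 0.41
gripper_force: 39.4
```

```bash
python3 go.py .5843 .3209 .2 .105
```

```text
t 33.0 psi 0.105 -> dx dy dz turn [ 6.140e-02 -4.544e-01 -1.369e-01 -2.000e-04]
```

{"fn": "send_path", "kwargs": {"steps": [0, 0, -0.03, 0, 0, 0, 0, -0.07, 0, 0, 0, 0, -0.11, 0, 0, 0, 0, -0.137, 0, 0, 0.005, -0.037, -0.137, 0, 0, 0.01, -0.075, -0.137, 0, 0, 0.015, -0.112, -0.137, 0, 0, 0.02, -0.15, -0.137, 0, 0, 0.025, -0.187, -0.137, 0, 0, 0.03, -0.224, -0.137, 0, 0, 0.035, -0.26, -0.137, 0, 0, 0.04, -0.3, -0.137, 0, 0, 0.045, -0.336, -0.137, 0, 0, 0.05, -0.373, -0.137, 0, 0, 0.055, -0.41, -0.137, 0, 0, 0.061, -0.44, -0.137, 0, 0, 0.061, -0.454, -0.137, 0, 0, 0.061, -0.454, -0.137, 0, 0, 0.061, -0.454, -0.137, 0, 0, 0.061, -0.454, -0.137, 0, 0]}}

```text
t: 35.0
tcp_pos: [0.5836, 0.3187, 0.1991]
tool_rot: [0.999, 0.052, -0.001, 0.0]
force: [-0.2, -0.1, -2.0]
finger_gap: 0.413
gripper_force: 40.3
```

```bash
python3 go.py .5843 .3209 .068 .105
```

```text
t 35.0 psi 0.103 -> dx dy dz turn [ 0.001  -0.0021  0.1311 -0.0017]
```

{"fn": "send_path", "kwargs": {"steps": [0.001, -0.001, 0.03, 0, 0, 0.001, -0.001, 0.06, 0, 0, 0.001, -0.001, 0.085, 0, 0, 0.001, -0.001, 0.105, 0, 0, 0.001, -0.001, 0.118, 0, 0, 0.001, -0.001, 0.125, 0, 0, 0.001, -0.001, 0.129, 0, 0, 0.001, -0.001, 0.131, 0, 0, 0.001, -0.001, 0.132, 0, 0, 0.001, -0.001, 0.133, 0, 0, 0.001, -0.001, 0.133, 0, 0, 0.001, -0.001, 0.133, 0, 0]}}

```text
t: 36.2
tcp_pos: [0.585, 0.3219, 0.0672]
tool_rot: [0.999, 0.052, 0.001, -0.0]
force: [-0.5, 0.9, 0.8]
finger_gap: 0.408
gripper_force: 40.4
```

```bash
python3 go.py .5843 .3209 .067 .105
```

```text
t 36.2 psi 0.105 -> dx dy dz turn [-0.0008  0.0009  0.0002  0.    ]
```

{"fn": "send_path", "kwargs": {"steps": [0, 0, 0.001, 0, 0, 0, 0, 0.001, 0, 0, 0, 0, 0.001, 0, 0, 0, 0, 0.001, 0, 0]}}

```text
t: 36.6
tcp_pos: [0.5851, 0.3219, 0.0671]
tool_rot: [0.999, 0.052, 0.001, -0.0]
force: [-1.7, -0.3, 6.9]
finger_gap: 0.413
gripper_force: 41.1
```

{"fn": "send_path", "kwargs": {"steps": [0, 0, 0, 0, 0.45, 0, 0, 0, 0, 0.5, 0, 0, 0, 0, 0.6, 0, 0, 0, 0, 0.8, 0, 0, 0, 0, 1, 0, 0, 0, 0, 1, 0, 0, 0, 0, 1, 0, 0, -0.03, 0, 1, 0, 0, -0.07, 0, 1, 0, 0, -0.11, 0, 1, 0, 0, -0.15, 0, 1, 0, 0, -0.18, 0, 1, -0.02, 0.3, -0.18, 0, 1, -0.02, 0.3, -0.18, 0, 1, -0.02, 0.3, -0.18, 0, 1, -0.02, 0.3, -0.18, 0, 1, -0.02, 0.3, -0.18, 0, 1, -0.02, 0.3, -0.18, 0, 1, -0.02, 0.3, -0.18, 0, 1, -0.02, 0.3, -0.18, 0, 1]}}

```text
t: 38.6
tcp_pos: [0.596, 0.0199, 0.2453]
tool_rot: [0.999, 0.051, -0.0, -0.0]
force: [-0.9, -0.7, -0.5]
finger_gap: 1.002
gripper_force: 0.0
```

```bash
python3 - <<'E'
from h import *
from station import eyes
T,S=eyes.snapshot("top"),eyes.snapshot("scene")
im=[cv2.resize(T["pixels"][150:330,80:460,::-1],(790,374)),]
cv2.imwrite("pics/f_top.png",im[0]); cv2.imwrite("pics/f_scene.png",cv2.resize(S["pixels"][:,:,::-1],(800,600)))
def fr(o,a,P): d=P[:,:2]-o; c,s=np.cos(a),np.sin(a); return np.c_[d@[c,s],d@[-s,c],P[:,2]]
for nm,D in (("top",T),("scene",S)):
    X=cloud(D).reshape(-1,3); sh=np.array([-.001,.0015])*(1 if nm=="scene" else -1)
    for n,o,a,c,zl in (("dish",(.536,-.286),.09,(-.08,0),.034),("mill",(.536,-.286),.09,(0,0),.054),("salt",(.536,-.286),.09,(.08,0),.03),("caddy",(.5425,.3165),.105,(-.031,0),.07),("shaker",(.5425,.3165),.105,(.042,0),.04)):
        F=fr(np.array(o)+sh,a,X); q=F[(abs(F[:,0]-c[0])<.036)&(abs(F[:,1]-c[1])<.038)&(F[:,2]>zl)]
        if len(q)>20: print(nm,n,len(q),circ(q[:,:2]),"top z",np.percentile(q[:,2],98).round(3))
    for n,c,zl in (("mortar",(.448,.136),.04),("egg",(.680,.006),.04),("ring",(.4525,-.139),.02)):
        q=X[(np.hypot(*(X[:,:2]-c).T)<.05)&(X[:,2]>zl)&(X[:,2]<.07)]
        if len(q)>20: print(nm,n,circ(q[:,:2]))
E
```

```text
top dish 186 (array([-0.0799, -0.0015]), 0.0284) top z 0.049
top mill 266 (array([ 0.0003, -0.0005]), 0.0201) top z 0.101
top salt 392 (array([ 0.079 , -0.0005]), 0.025) top z 0.055
top caddy 587 (array([-0.034 , -0.0001]), 0.0352) top z 0.084
top shaker 312 (array([0.0422, 0.0012]), 0.0183) top z 0.094
top ring (array([ 0.4536, -0.1397]), 0.0338)
scene dish 224 (array([-0.0794, -0.001 ]), 0.0293) top z 0.049
scene mill 329 (array([0.0013, 0.0007]), 0.0207) top z 0.101
scene salt 408 (array([0.0809, 0.0002]), 0.0256) top z 0.054
scene caddy 779 (array([-0.0323,  0.0004]), 0.0361) top z 0.084
scene shaker 554 (array([0.0433, 0.001 ]), 0.0189) top z 0.095
scene mortar (array([0.4485, 0.137 ]), 0.0305)
scene egg (array([0.6792, 0.0074]), 0.025)
scene ring (array([ 0.452 , -0.1365]), 0.0353)
```

View pics/f_scene.png

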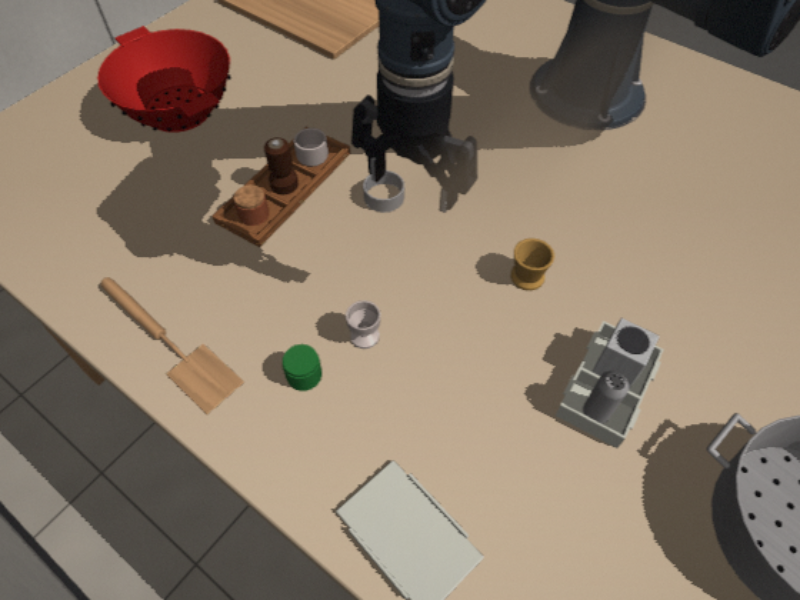

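All five stand centred: dish (312,147), mill (280,165), pot (250,205), caddy (632,345) and shaker (605,395). The mortar, egg cup and ring are unmoved.

```bash
python3 -c "
from station import job
print(job.sign_off())"
```

```text
the job is handed in; nothing more can be done
None
```

I handed the job in at about 39 s; my last camera check put all five items upright within about 4 mm of their cell centres, with the mortar, egg cup and ring where they started, but sign-off returned no verdict.

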